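# Free the battery pack from a charger whose release button is lost

## Robot

A 6-joint arm with a two-finger parallel gripper is mounted at the origin on a cart in front of the work surface, level with it; the furniture and walls round the work are solid. World frame = base frame: x ahead of the robot, y to its left, z up, the work surface at z = 0. Lengths are in m, angles in rad, forces in N, time in s.
With the tool pointing down it reaches from about 0.275 to 0.85 m from the base axis. Payload 5.2 kg.
Tool frame: the origin (TCP) lies at the very end of the fingers, on their centre line; the grasp point (between the pads) lies 19 mm behind it; z points along the fingers, y is the line along which they close (so a half turn about z gives the same grasp; the last joint's range is limited). The gripper opens to 85 mm and grips with 20 to 120 N. Pads are 22 mm wide; open, the fingers measure 114 mm over their backs; the gripper's body (76 mm by 85 mm) begins 54 mm behind the grasp point. The pads swing forward as they close: fully open they stand 13 mm farther back than shut.
Start: joints at [-1.444, 0.259, 1.535, -0, 1.348, -0.203], TCP at [0.178, -0.52, 0.231] pointing down, gripper open.
Joint ranges: [-3.14, 3.14], [-0.91, 2.08], [0.19, 2.58], [-1.22, 4.36], [0.22, 2.71], [-3.12, 3.12]. Speed limits (rad/s): [2.57, 2.57, 3.14, 3.14, 3.14, 3.14].

## Interface

Orientations are given as a unit quaternion [w, x, y, z].
In Python, from workcell import r, imaging, close_job gives the robot as it stands.
- The arm moves only by the tool jog_arm, never from a script. Its argument "deltas" is a list of rows, each an object of numbers: "jaw": the finger opening in mm, from 0 to 85.4; "x", "y", "z": the shift along the tool's x, y, z in units of 50 mm (1.0 is 50 mm); "roll": the turn about the tool's z in units of 8 degrees (1.0 is 8 degrees). A call has 1 to 20 rows; each row is the pose to reach, as a shift and turn from the pose commanded when the call began, along the tool's axes at that moment; what a row does not reach only later rows make up. A row lasts 1/10 s, in which the tool goes at most 50 mm and 8.59 degrees, less where a joint would pass 70% of its speed; a pose out of reach is approached as far as the arm can. A call with a gripper value outside its range is refused whole. The fingers move at their own pace and stop on an object; the grip force is fixed at half the most. Time passes only in rows, so rows that repeat a pose let the fingers close. It gives the time, the measured TCP pose, the force, the opening and the grip force at its end, in the units of the state.
- r.get_obs(): the state, without advancing time (a new reading comes with each control period).
- imaging.read_camera(name): name is "scene" or "top" or "wrist"; returns a dict with "pixels" (480x640x3 uint8, blue, green, red), "fx", "fy", "cx", "cy" (pixels), "k1" (the pictures are not rectified: a ray, as slopes to the right and down, at radius r is drawn at 1 + k1 r^2 times it, then the intrinsics apply), "position" and "orientation" of the camera in the world; the wrist camera has in their place "mount" (4x4, takes a point from camera to tool coordinates, whose origin is the TCP and whose axes are the flange's). Camera axes: x right, y up, looking along -z (the intrinsics and any distortion apply to the point x, -y, -z); pixel columns grow to the right and rows downward; lengths in m; the calibration is good to about 2 mm. A picture is of the moment at which its call begins: read the wrist's pose just before it. There is no depth.
- close_job(): hands the job in; it is judged then, once.
The state is a dict: "t": time; "joints": joint angles; "qvel": joint speeds; "tau": joint torques, N m; "eef_pos": TCP position; "tool_rot": TCP orientation; "ft_force": force on the tool from outside, world axes, zero at the start; "moment": the same for the moment, N m; "finger_gap": finger opening in m; "grip_force": force on a finger pad.
Only numpy, scipy, OpenCV 4.12 (cv2) and the standard library are available. Lean on these libraries where they do the work, as an engineer would, in place of code of your own. Each camera call takes 0.05 s, during which the arm holds its last target. There are 200 camera calls.

## Task

The battery pack is locked in its charging dock because the release button has come off. Take the screwdriver from its wooden stand, put its blade down through the slot in the dock's deck, feel gently along the slot for the hidden catch tab (it gives under the blade, the rest is hard and must not be rammed) and press it down until the pack springs out against the front lip. Then stand the screwdriver back in the middle bore of its stand, let go, and leave the other things on the bench where they are.

Things in the scene. Friction and masses are not known exactly. Their poses are not given: they have to be found in the camera images.
- dock: Grey and black charging dock, 176 x 180 x 86 mm, fixed to the bench (place and yaw vary). Origin: centre of underside; x runs from the open front tray (-x) to the raised housing, y along the slot, z up. Tray floor z = 18 mm; front lip 8 mm higher at x = -88 to -80. Housing x = 17 to 88 mm, flat deck at z = 85.5 mm. More than 40 N between screwdriver and dock counts as ramming.
- slot (a point): Middle of the one slot in the deck, level with the deck surface (dock frame x = 64, y = 0, z = 85.5 mm). The slot is straight, 12 mm wide in x and 72 mm long in y, framed in orange, cut through the 6 mm deck.
- row (a point): Middle of the row of parts below the slot, at the height of their tops: z = 58 mm, 27.5 mm under the deck surface. Most of the row is hard steel web. Somewhere in it, its middle within 24 mm of the slot's middle and not measured, is the sprung catch tab: 22 mm long along the slot, 16 mm wide, level with the webs, 2 mm gaps. It gives from 3 to 10 N; push it 10 to 13 mm down, 7 to 15 N.
- pack: Loose battery pack, 0.4 kg, black case with red top, 60 x 110 x 56 mm, lying in the dock's tray; origin: centre of the underside of that case; axes as the dock's. A catch in the housing holds its rear tongue; a 9 N spring pushes it forward. Locked it is at x = -15 mm in the dock frame; once freed it slides about 34 mm towards the front lip by itself and stays out.
- driver: Loose screwdriver, orange handle 31 mm thick and 105 mm long, round steel blade 6.4 mm thick, 228 mm overall, 0.09 kg. It stands blade down in the stand, leaning up to 4 degrees. Its own y axis runs along the screwdriver from handle to tip (so y points down when it stands); the origin lies half-way along, 15.5 mm off the axis.
- driver_tip (a point): End of the blade, on the screwdriver's axis.
- driver_grip (a point): Point on the handle's axis 194 mm from the tip and 34 mm from the handle's free end; a good place to grip from above.
- stand: Screwdriver stand, light wooden block 60 x 100 x 70 mm on a thin dark foot, fixed (position and yaw vary), with three upright bores in a row along its y, 30 mm apart; origin: centre of its underside.
- bore (a point): Mouth of the middle bore, in the block's top face 70 mm above the bench: 10 mm wide with a 3 mm chamfer, 64 mm deep. The screwdriver stands in this one, tip on the bottom; the outer two are empty.
- tape_measure: Bystander: yellow tape measure 37 x 93 x 64 mm, loose; origin under its centre.
- sand_block: Bystander: brown sanding block 63 x 101 x 34 mm, loose; origin under its centre.
- glue_bottle: Bystander: yellow glue bottle 65 mm across, 184 mm tall, loose; origin under its centre.
Not all that is in view belongs to the job. Leave any orange look-alike of the pack alone.

How it is judged:
By the outcome, as a careful person would: the job done as asked, in the order asked, and still so for the second after the job is handed in, with the robot touching nothing.
It also fails if it takes over 72 s, if anything falls off the work surface, if the arm or the gripper's body presses on something with over 40 N, if the wrist force passes 120 N, or if a joint passes its speed limit or range.

## Working session

There is one attempt and no reset: what is moved stays moved. The work goes in short steps, Python scripts to look and compute and a tool call to move; the robot and the scene stay as the last step left them, time stands still between calls to the robot, and variables do not carry over. Pictures are saved under pics/ and viewed, at most 10 in all, crops included, and the job is handed in when it is done.

Besides the shell and the picture viewer there is one more tool, called after "Request:" as name(argument=value, ...), one argument or row to a line, values as JSON. jog_arm: Moves the arm, as the interface text tells. Its arguments: {"type":"object","properties":{"deltas":{"type":"array","items":{"type":"object","properties":{"jaw":{"type":"number"},"x":{"type":"number"},"y":{"type":"number"},"z":{"type":"number"},"roll":{"type":"number"}}}}},"required":["deltas"]}

```bash
mkdir -p pics; ls
cat > h.py <<'E'
import numpy as np, cv2, json
from scipy.spatial.transform import Rotation as R
from workcell import r, imaging
def rot(q): return R.from_quat([q[1],q[2],q[3],q[0]]).as_matrix()
def cam(name):
    o=r.get_obs(); c=imaging.read_camera(name)
    if 'mount' in c:
        T=np.eye(4);T[:3,:3]=rot(o['tool_rot']);T[:3,3]=o['eef_pos'];M=T@np.array(c['mount'])
    else:
        M=np.eye(4);M[:3,:3]=rot(c['orientation']);M[:3,3]=c['position']
    c['M']=M; return c
def ray(c,u,v):
    xd,yd=(u-c['cx'])/c['fx'],(v-c['cy'])/c['fy']; rd=np.hypot(xd,yd); rr=rd
    for _ in range(30): rr=rd/(1+c['k1']*rr*rr)
    s=rr/rd if rd>0 else 1
    d=c['M'][:3,:3]@np.array([xd*s,-yd*s,-1]); return c['M'][:3,3],d/np.linalg.norm(d)
def atz(c,u,v,z):
    p,d=ray(c,u,v); return p+d*(z-p[2])/d[2]
def tri(rays):
    A=np.zeros((3,3));b=np.zeros(3)
    for p,d in rays:
        P=np.eye(3)-np.outer(d,d);A+=P;b+=P@p
    x=np.linalg.solve(A,b); return x,[np.linalg.norm((np.eye(3)-np.outer(d,d))@(x-p)) for p,d in rays]
def proj(c,P):
    q=c['M'][:3,:3].T@(np.asarray(P)-c['M'][:3,3]); x,y=q[0]/-q[2],-q[1]/-q[2]; s=1+c['k1']*(x*x+y*y)
    return np.array([c['cx']+c['fx']*x*s,c['cy']+c['fy']*y*s])
def save(n,c):
    cv2.imwrite(f'pics/{n}.png',c['pixels'])
    np.savez(f'pics/{n}.npz',**{k:c[k] for k in('pixels','fx','fy','cx','cy','k1','M')})
def load(n): return dict(np.load(f'pics/{n}.npz'))
E
python3 - <<'E'
from h import *
for n in('scene','top','wrist'):
    c=cam(n);save(n+'0',c);print(n,c['fx'],c['k1'],c['M'].round(3).tolist())
print(r.get_obs())
cv2.imwrite('pics/st0.png',cv2.resize(np.hstack([load('scene0')['pixels'],load('top0')['pixels']]),(800,300)))
E
```

```text
pics
scene 491.9402573764187 0.02499118789268969 [[0.825, 0.221, -0.521, -0.153], [-0.566, 0.323, -0.759, -1.064], [-0.0, 0.92, 0.391, 0.718], [0.0, 0.0, 0.0, 1.0]]
top 463.44447711995497 -0.05773633612602596 [[0.019, 0.994, -0.106, 0.48], [-1.0, 0.017, -0.015, 0.026], [-0.013, 0.106, 0.994, 1.215], [0.0, 0.0, 0.0, 1.0]]
wrist 383.2066605369365 0.022733979548616383 [[0.324, 0.9, 0.292, 0.253], [-0.946, 0.308, 0.099, -0.495], [-0.001, -0.308, 0.951, 0.373], [0.0, 0.0, 0.0, 1.0]]
{'t': 0.15, 'joints': array([-1.44382892e+00,  2.59126408e-01,  1.53581911e+00, -2.07560801e-05,
        1.34805181e+00, -2.02786707e-01]), 'qvel': array([ 0.0002977 , -0.00241705, -0.00417135, -0.00247487,  0.00063304,
       -0.00198909]), 'tau': array([ 1.72618049e-03, -4.46387029e+01, -2.90819818e+01, -1.16146180e-04,
        8.15235690e-03,  8.75441970e-06]), 'eef_pos': array([ 0.17806401, -0.51993716,  0.23069722]), 'tool_rot': array([-7.02219395e-04,  9.86437921e-01,  1.64133284e-01,  1.65063388e-05]), 'ft_force': array([0.50567263, 0.72804477, 0.21348591]), 'moment': array([-0.05300741,  0.00426992, -0.0005319 ]), 'grip_force': 0.0, 'finger_gap': 0.08594504728129038}
```

View pics/top0.png

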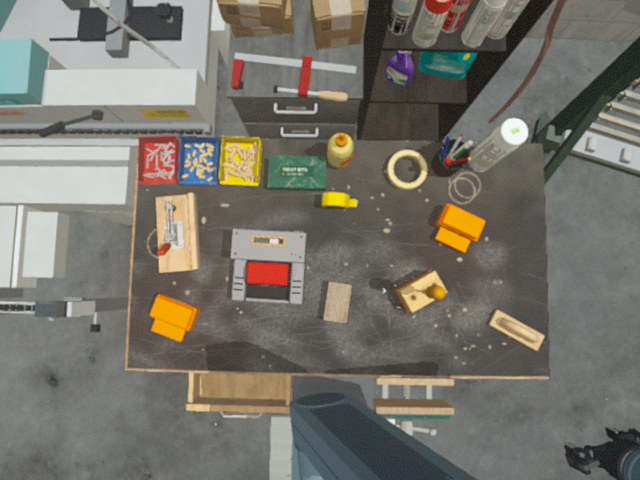

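View pics/scene0.png

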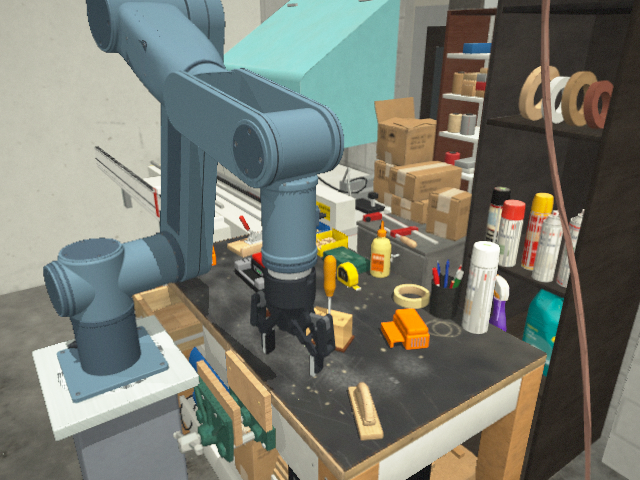

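Top view: candidates for the screwdriver are the orange handle in the wooden stand (437,292) and the orange pack look-alikes at (460,227) and (174,316). The upright handle in the stand, which is also at scene (330,278), fits the description. The dock is at (268,265) with its slot at (264,240). The glue bottle (340,150), tape measure (338,200) and sanding block (337,302) stay put.

Run:
```python
from h import *
c=load('top0');s=load('scene0')
a=cv2.resize(c['pixels'][220:310,225:315],(400,400),interpolation=cv2.INTER_CUBIC)
b=cv2.resize(c['pixels'][250:330,385:465],(400,400),interpolation=cv2.INTER_CUBIC)
cv2.imwrite('pics/crop1.png',np.hstack([a,b]))
print('slot',atz(c,264.5,240,.0855),'stand',atz(c,417,291,.07),'driver',tri([ray(c,439,292),ray(s,330,260)]))
o=r.get_obs();print(rot(o['tool_rot']).round(3))
```

```text
slot [0.59281259 0.1757112  0.0855    ] stand [ 0.47512574 -0.20080497  0.07      ] driver (array([ 0.4749239 , -0.2168814 ,  0.22632534]), [np.float64(0.0005469525542903115), np.float64(0.0005469525542904482)])
[[ 0.946  0.324 -0.   ]
 [ 0.324 -0.946  0.001]
 [ 0.    -0.001 -1.   ]]
```

View pics/crop1.png

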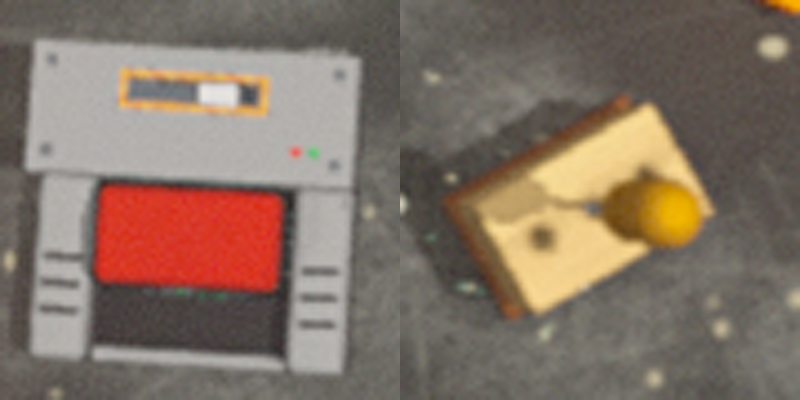

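The crop shows the upright orange handle in the stand's middle bore, with the blade at crop (595,208) and an empty bore at (543,237). That confirms the choice. In the dock slot there is a lighter piece at crop (218,93), right of the slot's middle at (195,92), which may be the tab. Next I raise the arm and look from closer.

Request:
jog_arm(
  deltas=[
    {"z":-1},
    {"z":-2.4},
    {"z":-2.4},
    {"x":6,"y":-3.6,"z":-2.4},
    {"x":6,"y":-3.6,"z":-2.4},
    {"x":6,"y":-3.6,"z":-2.4},
    {"x":6,"y":-3.6,"z":-2.4},
    {"x":6,"y":-3.6,"z":-2.4},
    {"x":6,"y":-3.6,"z":-2.4},
    {"x":6,"y":-3.6,"z":-2.4},
    {"x":6,"y":-3.6,"z":-2.4},
    {"x":6,"y":-3.6,"z":-2.4},
    {"x":6,"y":-3.6,"z":-2.4},
  ],
)

```text
validation failed for argument at $.de...
```

Run:
```python
from h import *
c=cam('wrist');save('w1',c)
```

Request:
jog_arm(
  deltas=[
    {"x":1,"y":-1.5},
    {"x":1.5,"y":-2.5},
    {"x":1.5,"y":-2.5},
    {"x":1.5,"y":-2.5},
    {"x":1.5,"y":-2.5},
  ],
)

```text
validation failed for argument at $.de...
```

Run:
```python
from h import *
c=cam('wrist');save('w2',c)
cv2.imwrite('pics/w12.png',cv2.resize(np.hstack([load('w1')['pixels'][:, :],c['pixels']]),(800,300)))
```

```text
(no output)
```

View pics/w12.png

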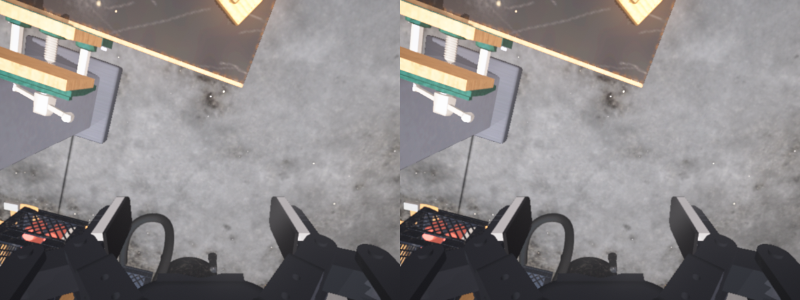

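Both pictures show the floor at the start pose, because the moves were refused. It may be that every key is needed in each row, so I'll test one row.

Request:
jog_arm(
  deltas=[
    {"x":0,"y":0,"z":-1,"roll":0,"jaw":85},
  ],
)

```text
t: 0.35
eef_pos: [0.1775, -0.5158, 0.2743]
tool_rot: [-0.008, 0.986, 0.164, 0.0]
ft_force: [0.5, -1.5, 0.1]
finger_gap: 0.0853
grip_force: 0.0
```

Request:
jog_arm(
  deltas=[
    {"x":0,"y":0,"z":-1.4,"roll":0,"jaw":85},
    {"x":0,"y":0,"z":-1.4,"roll":0,"jaw":85},
    {"x":6,"y":-3.6,"z":-1.4,"roll":0,"jaw":85},
    {"x":6,"y":-3.6,"z":-1.4,"roll":0,"jaw":85},
    {"x":6,"y":-3.6,"z":-1.4,"roll":0,"jaw":85},
    {"x":6,"y":-3.6,"z":-1.4,"roll":0,"jaw":85},
    {"x":6,"y":-3.6,"z":-1.4,"roll":0,"jaw":85},
    {"x":6,"y":-3.6,"z":-1.4,"roll":0,"jaw":85},
    {"x":6,"y":-3.6,"z":-1.4,"roll":0,"jaw":85},
    {"x":6,"y":-3.6,"z":-1.4,"roll":0,"jaw":85},
    {"x":6,"y":-3.6,"z":-1.4,"roll":0,"jaw":85},
    {"x":6,"y":-3.6,"z":-1.4,"roll":0,"jaw":85},
  ],
)

```text
t: 1.55
eef_pos: [0.4032, -0.2535, 0.3512]
tool_rot: [0.0, 0.986, 0.164, -0.0]
ft_force: [-0.4, -1.0, 0.2]
finger_gap: 0.0855
grip_force: 0.0
```

Run:
```python
from h import *
c=cam('wrist');save('w1',c)
```

Request:
jog_arm(
  deltas=[
    {"x":1.5,"y":-2,"z":0,"roll":0,"jaw":85},
    {"x":1.5,"y":-2,"z":0,"roll":0,"jaw":85},
    {"x":1.5,"y":-2,"z":0,"roll":0,"jaw":85},
    {"x":1.5,"y":-2,"z":0,"roll":0,"jaw":85},
    {"x":1.5,"y":-2,"z":0,"roll":0,"jaw":85},
  ],
)

```text
t: 2.1
eef_pos: [0.4419, -0.1352, 0.3513]
tool_rot: [0.0, 0.987, 0.164, -0.0]
ft_force: [-0.3, -0.9, -0.2]
finger_gap: 0.0846
grip_force: 0.0
```

Run:
```python
from h import *
c=cam('wrist');save('w2',c)
cv2.imwrite('pics/w12b.png',cv2.resize(np.hstack([load('w1')['pixels'][:, :],c['pixels']]),(800,300),interpolation=cv2.INTER_AREA))
```

```text
(no output)
```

View pics/w12b.png

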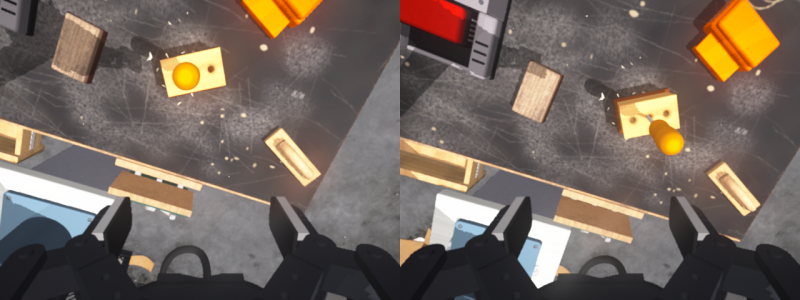

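Left (w1) the camera is nearly straight above the handle, at (185,75), with an empty bore at (211,70). Right (w2) both outer bores show at (632,121) and (672,115), and the handle end is at (670,144). These are half-panel pixels. I'll zoom in to get exact ones.

Run:
```python
from h import *
a=load('w1');b=load('w2')
ca=a['pixels'][60:170,240:380]; cb=b['pixels'][130:260,330:470]
cv2.imwrite('pics/crop2.png',np.hstack([cv2.resize(ca[:110,:133],(399,330),interpolation=cv2.INTER_CUBIC),cv2.resize(cb[:110,:133],(399,330),interpolation=cv2.INTER_CUBIC)]))
for c,(y0,y1,x0,x1) in((a,(60,170,240,380)),(b,(130,260,330,470))):
    hsv=cv2.cvtColor(c['pixels'][y0:y1,x0:x1],cv2.COLOR_BGR2HSV)
    m=cv2.inRange(hsv,(8,200,90),(26,255,255))
    n,l,s,ce=cv2.connectedComponentsWithStats(m); i=1+np.argmax(s[1:,4])
    pts=np.argwhere(l==i)[:,::-1].astype(np.float32)
    print(s[i],ce[i]+[x0,y0],cv2.minEnclosingCircle(pts),cv2.fitEllipse(cv2.convexHull(pts)))
```

```text
[  36   40   44   44 1307] [297.60290742 121.36648814] ((57.733009338378906, 61.42232894897461), 22.09075927734375) ((57.56096267700195, 61.39811325073242), (43.424400329589844, 43.84501266479492), 14.319351196289062)
[  69   62   55   56 1963] [425.17014773 219.26999491] ((94.5, 89.0), 31.70577621459961) ((95.72052001953125, 89.41913604736328), (41.19439697265625, 65.15354919433594), 137.60394287109375)
```

View pics/crop2.png

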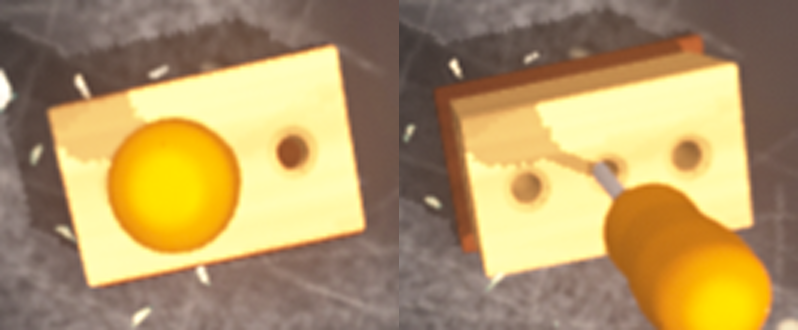

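Crop: in w1 the handle disc centre is at full pixel (297.6,121.4) and the right bore at (337.3,110.7). In w2 the outer bores are at (372.3,192.3) and (426.3,182), and the blade enters the middle bore between them.

Run:
```python
from h import *
a=load('w1');b=load('w2');t=load('top0')
f=lambda c,o,p:ray(c,o[0]+p[0]/3,o[1]+p[1]/3)
A=lambda p:f(a,(240,60),p);B=lambda p:f(b,(330,130),p)
br,e=tri([A((292,152)),B((289,156))]);print('right bore',br,e)
for p,q in(((50,108),(54,100)),((335,45),(339,64)),((366,230),(353,224)),((92,286),(89,275))):
    x,e=tri([A(p),B(q)]);print('corner',x.round(4),np.round(e,4))
bl=atz(b,372.3,192.3,.07);b2=atz(b,426.3,182,.07);print('bores w2@.07',bl,b2,'mid',(bl+b2)/2,np.linalg.norm(bl-b2))
print('top L bore', atz(t,385+(543-400)/5,250+237/5,.07), atz(t,385+645/5-80,250+170/5,.07))
print('handle end',tri([ray(a,297.6,121.4),ray(b,434,227)]),'cam1',a['M'][:3,3])
print('slot ends', [atz(t,225+u/4.444,220+v/4.444,.0855) for u,v in((122,88),(268,97))])
```

```text
right bore [ 0.49083523 -0.24332353  0.06921964] [np.float64(0.00015159293967762047), np.float64(0.00015159293967780086)]
corner [ 0.4787 -0.1563  0.0455] [0.0017 0.0017]
corner [ 0.5269 -0.2454  0.074 ] [0. 0.]
corner [ 0.4748 -0.2774  0.0666] [0.0002 0.0002]
corner [ 0.4241 -0.1901  0.0665] [0.0001 0.0001]
bores w2@.07 [ 0.46117648 -0.1908565   0.07      ] [ 0.49101513 -0.24309257  0.07      ] mid [ 0.47609581 -0.21697453  0.07      ] 0.06015773367037289
top L bore [ 0.45937221 -0.19243907  0.07      ] [ 0.49292952 -0.24276022  0.07      ]
handle end (array([ 0.47129869, -0.21486317,  0.22004442]), [np.float64(0.0001792227500037305), np.float64(0.0001792227500037762)]) cam1 [ 0.47840672 -0.22855003  0.49373704]
slot ends [array([0.59277644, 0.20541796, 0.0855    ]), array([0.58921571, 0.12443391, 0.0855    ])]
```

Middle bore is at (0.476,-0.217,0.070). The handle axis near its top is at (0.471,-0.215), so it leans about 2° towards (-0.92,+0.39). I'll turn the closing line along that lean so the grip straightens it.

Request:
jog_arm(
  deltas=[
    {"x":0.05,"y":1.7,"z":0,"roll":-6,"jaw":85},
    {"x":0.05,"y":1.7,"z":0,"roll":-6,"jaw":85},
    {"x":0.05,"y":1.7,"z":0,"roll":-6,"jaw":85},
    {"x":0.05,"y":1.7,"z":0,"roll":-6,"jaw":85},
    {"x":0.05,"y":1.7,"z":0,"roll":-6,"jaw":85},
    {"x":0.05,"y":1.7,"z":0,"roll":-6,"jaw":85},
    {"x":0.05,"y":1.7,"z":0,"roll":-6,"jaw":85},
    {"x":0.05,"y":1.7,"z":0,"roll":-6,"jaw":85},
  ],
)

```text
t: 2.95
eef_pos: [0.4716, -0.215, 0.3511]
tool_rot: [-0.0, 0.836, 0.549, -0.0]
ft_force: [-0.3, -0.0, -0.7]
finger_gap: 0.0848
grip_force: 0.0
```

Run:
```python
from h import *
c=cam('wrist');save('w3',c);o=r.get_obs();M=rot(o['tool_rot']);print(M.round(3),o['eef_pos'],o['joints'])
print(M.T@(np.array([.4717,-.2149,.181])-o['eef_pos'])/.05)
for z in(.215,):print(proj(c,[.4713,-.2149,z]))
hsv=cv2.cvtColor(c['pixels'],cv2.COLOR_BGR2HSV);m=cv2.inRange(hsv,(8,200,90),(26,255,255))
n,l,s,ce=cv2.connectedComponentsWithStats(m)
for i in range(1,n):
    if s[i,4]>150:print(s[i],ce[i])
```

```text
[[ 0.396  0.918 -0.   ]
 [ 0.918 -0.396 -0.   ]
 [-0.    -0.    -1.   ]] [ 0.47171698 -0.2147163   0.35115989] [-6.42472226e-01  1.47656575e-01  1.38735757e+00 -1.80058276e-04
  1.60681761e+00 -2.35158750e-01]
[-3.10196559e-03  2.07750761e-03  3.40319775e+00]
[319.38153115 227.40779551]
[ 430  160  100   93 7473] [480.23283822 205.37561889]
[ 299  194   39   55 1674] [318.84169654 221.70669056]
```

The handle blob lies where predicted (318.8 against 319.4), so I descend and grip.

Request:
jog_arm(
  deltas=[
    {"x":0,"y":0,"z":1,"roll":0,"jaw":85},
    {"x":0,"y":0,"z":1.8,"roll":0,"jaw":85},
    {"x":0,"y":0,"z":2.5,"roll":0,"jaw":85},
    {"x":0,"y":0,"z":3,"roll":0,"jaw":70},
    {"x":0,"y":0,"z":3.4,"roll":0,"jaw":60},
    {"x":0,"y":0,"z":3.4,"roll":0,"jaw":45},
    {"x":0,"y":0,"z":3.4,"roll":0,"jaw":35},
    {"x":0,"y":0,"z":3.4,"roll":0,"jaw":20},
    {"x":0,"y":0,"z":3.4,"roll":0,"jaw":20},
    {"x":0,"y":0,"z":3.4,"roll":0,"jaw":20},
    {"x":0,"y":0,"z":3.4,"roll":0,"jaw":20},
    {"x":0,"y":0,"z":3.4,"roll":0,"jaw":20},
  ],
)

```text
t: 4.2
eef_pos: [0.4728, -0.2141, 0.1825]
tool_rot: [0.001, 0.834, 0.551, 0.0]
ft_force: [-0.7, 0.4, 6.4]
finger_gap: 0.0287
grip_force: 59.7
```

Gripped at 28.7 mm opening. I lift it straight out.

Request:
jog_arm(
  deltas=[
    {"x":0,"y":0,"z":-0.3,"roll":0,"jaw":20},
    {"x":0,"y":0,"z":-0.7,"roll":0,"jaw":20},
    {"x":0,"y":0,"z":-1.2,"roll":0,"jaw":20},
    {"x":0,"y":0,"z":-1.7,"roll":0,"jaw":20},
    {"x":0,"y":0,"z":-2.2,"roll":0,"jaw":20},
    {"x":0,"y":0,"z":-2.6,"roll":0,"jaw":20},
    {"x":0,"y":0,"z":-2.6,"roll":0,"jaw":20},
    {"x":0,"y":0,"z":-2.6,"roll":0,"jaw":20},
  ],
)

```text
t: 5.0
eef_pos: [0.4719, -0.2134, 0.3106]
tool_rot: [-0.0, 0.834, 0.551, -0.0]
ft_force: [0.3, -0.4, -0.9]
finger_gap: 0.0285
grip_force: 59.6
```

Run:
```python
from h import *
o=r.get_obs();print(o['eef_pos'],o['ft_force'],o['finger_gap'],rot(o['tool_rot']).round(3).tolist())
c=cam('wrist');save('w4',c);s=cam('scene');save('s4',s)
p=o['eef_pos']; 
for k in(c,s): print(proj(k,p+[0,0,-.175]),proj(k,p+[0,0,-.08]))
a=c['pixels'][100:400,200:500]
q=proj(s,p+[0,0,-.1]).astype(int);b=s['pixels'][max(q[1]-60,0):q[1]+60,q[0]-60:q[0]+60];print(q)
cv2.imwrite('pics/crop4.png',np.hstack([cv2.resize(a,(400,400)),cv2.resize(b,(400,400),interpolation=cv2.INTER_CUBIC)]))
```

```text
[ 0.47189526 -0.2134288   0.31060905] [ 0.26134696 -0.41303729 -0.9141188 ] 0.028465861258182467 [[0.392, 0.92, -0.001], [0.92, -0.392, 0.0], [0.0, -0.001, -1.0]]
[319.90297994 215.04407898] [319.77925423 252.23421451]
[327.45990568 293.60717601] [327.89313853 258.18079262]
[327 265]
```

View pics/crop4.png

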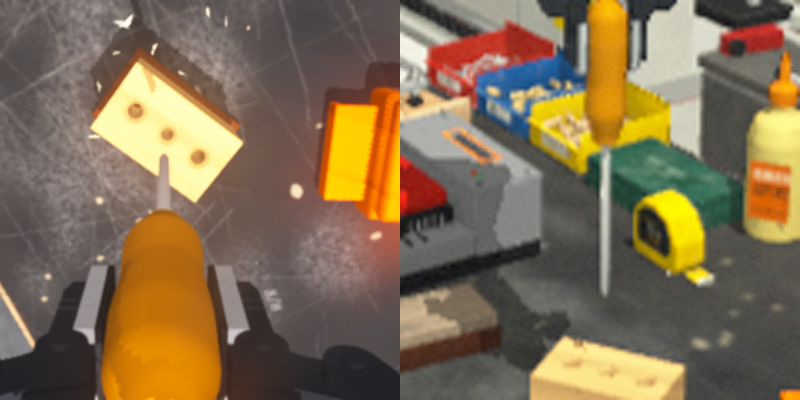

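The driver is held nearly straight. The tip is at wrist pixel (323,217) and scene pixel (328.5,294), against (320,215) and (327.5,293.6) for a perfectly straight one.

Run:
```python
from h import *
c=load('w4');s=load('s4')
x,e=tri([ray(c,323,217),ray(s,328.5,294)]);print(x,e)
p=np.array([ 0.47189526,-0.2134288,0.31060905]);Rm=np.array([[0.392,0.92,-0.001],[0.92,-0.392,0],[0,-0.001,-1]])
print('tip in tool',Rm.T@(x-p))
# middle bore in w4
for u,v in((135,111),(167,134),(198,157)):print(atz(c,200+u*.75,100+v*.75,.07))
```

```text
[ 0.47343408 -0.21600287  0.13522722] [np.float64(0.00022274494277463365), np.float64(0.0002227449427746915)]
tip in tool [-0.00176493  0.00260013  0.17538029]
[ 0.46113469 -0.19097907  0.07      ]
[ 0.476411   -0.21654013  0.07      ]
[ 0.49141644 -0.24255292  0.07      ]
```

Now over to the dock at this height, taking two looks at the slot on the way.

Request:
jog_arm(
  deltas=[
    {"x":1,"y":-0.1,"z":0,"roll":0,"jaw":20},
    {"x":2,"y":-0.3,"z":0,"roll":0,"jaw":20},
    {"x":3,"y":-0.5,"z":0,"roll":0,"jaw":20},
    {"x":4,"y":-0.7,"z":0,"roll":0,"jaw":20},
    {"x":5,"y":-0.8,"z":0,"roll":0,"jaw":20},
    {"x":5.6,"y":-0.9,"z":0,"roll":0,"jaw":20},
    {"x":5.6,"y":-0.9,"z":0,"roll":0,"jaw":20},
    {"x":5.6,"y":-0.9,"z":0,"roll":0,"jaw":20},
    {"x":5.6,"y":-0.9,"z":0,"roll":0,"jaw":20},
    {"x":5.6,"y":-0.9,"z":0,"roll":0,"jaw":20},
  ],
)

```text
t: 6.1
eef_pos: [0.5404, 0.0603, 0.3109]
tool_rot: [-0.0, 0.835, 0.55, -0.0]
ft_force: [-0.8, 0.6, -0.9]
finger_gap: 0.0281
grip_force: 59.6
```

Run:
```python
from h import *
c=cam('wrist');save('w5',c);print(r.get_obs()['eef_pos'])
```

```text
[0.54045862 0.0602525  0.3111002 ]
```

Request:
jog_arm(
  deltas=[
    {"x":1,"y":0,"z":0,"roll":0,"jaw":20},
    {"x":1.5,"y":0,"z":0,"roll":0,"jaw":20},
    {"x":1.5,"y":0,"z":0,"roll":0,"jaw":20},
    {"x":1.5,"y":0,"z":0,"roll":0,"jaw":20},
    {"x":1.5,"y":0,"z":0,"roll":0,"jaw":20},
  ],
)

```text
t: 6.65
eef_pos: [0.5698, 0.1293, 0.3113]
tool_rot: [0.0, 0.835, 0.551, -0.0]
ft_force: [0.4, 0.7, -0.9]
finger_gap: 0.0283
grip_force: 59.6
```

Run:
```python
from h import *
c=cam('wrist');save('w6',c);print(r.get_obs()['eef_pos'])
a=load('w5')
for n,k in((5,a),(6,c)): print(n,[proj(k,p).round(0) for p in([.5928,.2054,.0855],[.5892,.1244,.0855])])
cv2.imwrite('pics/w56.png',np.hstack([cv2.resize(k['pixels'][:300],(640,300)) for k in(a,c)])[:, :] if 0 else np.vstack([a['pixels'][:300],c['pixels'][:300]]))
```

```text
[0.56983638 0.12929715 0.31142977]
5 [array([309.,  23.]), array([341., 118.])]
6 [array([310., 117.]), array([340., 199.])]
```

View pics/w56.png

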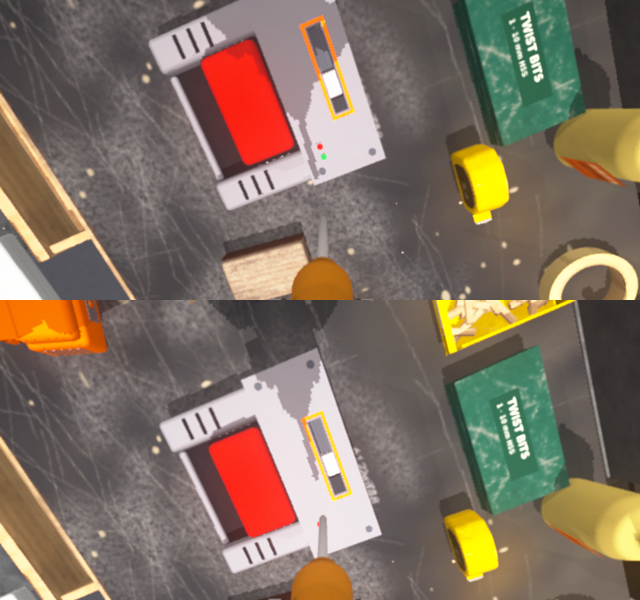

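Both views show the orange slot frame: w5 about (313,17) to (341,118), w6 about (314,113) to (341,198). A light piece sits in the slot at w5 (332,84) and w6 (331,165), on the -y side of the middle. I'll compute these exactly.

Run:
```python
from h import *
C=[]
for n,(y0,y1,x0,x1) in(('w5',(5,130,290,365)),('w6',(100,210,290,365))):
    c=load(n);im=c['pixels'][y0:y1,x0:x1];hsv=cv2.cvtColor(im,cv2.COLOR_BGR2HSV)
    m=cv2.inRange(hsv,(8,150,120),(28,255,255));n_,l,s,_=cv2.connectedComponentsWithStats(m)
    m=np.isin(l,[i for i in range(1,n_) if s[i,4]>40])
    pts=np.argwhere(m)[:,::-1].astype(np.float32);rc=cv2.minAreaRect(pts);b=cv2.boxPoints(rc)+[x0,y0]
    b=b[np.argsort(b[:,1])];e1,e2=b[:2].mean(0),b[2:].mean(0)
    inner=np.zeros(m.shape,np.uint8);cv2.fillConvexPoly(inner,cv2.boxPoints((rc[0],(max(rc[1][0]-8,1),max(rc[1][1]-8,1)),rc[2])).astype(np.int32),1)
    w=(cv2.cvtColor(im,cv2.COLOR_BGR2GRAY)>150)&(inner>0);wp=np.argwhere(w)[:,::-1]+[x0,y0]
    print(n,rc,e1,e2,'white n',len(wp),wp.mean(0),wp.min(0),wp.max(0))
    ax=(e2-e1)/np.linalg.norm(e2-e1);t=(wp-wp.mean(0))@ax;wm=wp.mean(0);wt=[wm+ax*t.min(),wm+ax*t.max()]
    C.append((c,e1,e2,wm));
    P=[atz(c,*p,.0855) for p in(e1,e2)];print('ends',P,'len',np.linalg.norm(P[0]-P[1]),'mid',(P[0]+P[1])/2,'yaw',np.degrees(np.arctan2(-(P[0]-P[1])[0],(P[0]-P[1])[1])))
    print('white@.058',atz(c,*wm,.058),[atz(c,*q,.058)[:2].round(4) for q in wt])
for k in(1,2,3):print(tri([ray(q[0],*q[k]) for q in C]))
```

```text
w5 ((36.70000076293945, 62.599998474121094), (102.14156341552734, 24.981992721557617), 71.56504821777344) [310.54999924  19.14999962] [342.85000038 116.04999924] white n 644 [329.77484472  80.76397516] [303  20] [349 114]
ends [array([0.59499931, 0.20760153, 0.0855    ]), array([0.5910064 , 0.12543205, 0.0855    ])] len 0.0822664362779811 mid [0.59300286 0.16651679 0.0855    ] yaw -2.782020058270203
white@.058 [0.5929637  0.15916416 0.058     ] [array([0.5955, 0.2111]), array([0.5915, 0.1291])]
w6 ((36.61643981933594, 55.643836975097656), (87.5467758178711, 22.47190284729004), 69.44395446777344) [311.24657631 114.65753555] [341.98630142 196.63014221] white n 756 [325.97354497 154.2010582 ] [305 115] [347 195]
ends [array([0.59462041, 0.20684081, 0.0855    ]), array([0.59188583, 0.12598241, 0.0855    ])] len 0.08090463045944019 mid [0.59325312 0.16641161 0.0855    ] yaw -1.936970230988419
white@.058 [0.59268868 0.16682605 0.058     ] [array([0.594 , 0.2048]), array([0.5913, 0.1247])]
(array([0.59471559, 0.20677271, 0.08961286]), [np.float64(2.5396564740660224e-05), np.float64(2.539656474076245e-05)])
(array([0.59150488, 0.12523519, 0.08128502]), [np.float64(0.000299895146215736), np.float64(0.0002998951462156248)])
(array([0.59346699, 0.16258651, 0.01865282]), [np.float64(0.0017882259481284669), np.float64(0.0017882259481283662)])
```

Run:
```python
from h import *
m=np.array([.5931,.1665]);d=np.array([.041,.999])
for n,ps in(('w5',((327,72),(332,84),(338,97))),('w6',((331,165),)),('top0',((225+198/4.444,220+92/4.444),(225+218/4.444,220+93/4.444),(225+240/4.444,220+94/4.444)))):
    c=load(n);print(n,[((atz(c,*p,.058)[:2]-m)@d*1e3).round(1) for p in ps])
w=load('w6');a=cv2.getRectSubPix
A=cv2.resize(load('w5')['pixels'][5:130,290:365],(300,500),interpolation=cv2.INTER_CUBIC);B=cv2.resize(w['pixels'][100:210,290:365],(300,440),interpolation=cv2.INTER_CUBIC)
# brightness profile along slot at z=.058
for n in('w5','w6'):
    c=load(n);g=cv2.cvtColor(c['pixels'],cv2.COLOR_BGR2GRAY);print(n,[(s,int(g[tuple(proj(c,[*(m+d*s*1e-3),.058])[::-1].round().astype(int))])) for s in range(-40,41,4)])
o=r.get_obs();M=rot(o['tool_rot']);print(M.round(3).tolist())
```

```text
w5 [np.float64(0.7), np.float64(-10.7), np.float64(-23.6)]
w6 [np.float64(-11.6)]
top0 [np.float64(0.1), np.float64(-11.3), np.float64(-23.8)]
w5 [(-40, 196), (-36, 135), (-32, 97), (-28, 96), (-24, 84), (-20, 254), (-16, 253), (-12, 253), (-8, 253), (-4, 253), (0, 241), (4, 125), (8, 135), (12, 132), (16, 133), (20, 131), (24, 90), (28, 89), (32, 88), (36, 87), (40, 81)]
w6 [(-40, 109), (-36, 106), (-32, 105), (-28, 108), (-24, 105), (-20, 255), (-16, 254), (-12, 254), (-8, 254), (-4, 254), (0, 223), (4, 145), (8, 152), (12, 150), (16, 151), (20, 149), (24, 151), (28, 150), (32, 149), (36, 187), (40, 210)]
[[0.394, 0.919, -0.0], [0.919, -0.394, -0.0], [-0.0, 0.0, -1.0]]
```

The light piece spans -22 to 0 mm along the slot at row height in all three views. At 22 mm long it matches the tab, so I'll feel at -11 mm. First I go above it and check.

Request:
jog_arm(
  deltas=[
    {"x":0.4,"y":0.1,"z":0,"roll":0,"jaw":20},
    {"x":0.7,"y":0.16,"z":0.3,"roll":0,"jaw":20},
    {"x":0.7,"y":0.16,"z":0.7,"roll":0,"jaw":20},
    {"x":0.7,"y":0.16,"z":0.7,"roll":0,"jaw":20},
    {"x":0.7,"y":0.16,"z":0.7,"roll":0,"jaw":20},
  ],
)

```text
t: 7.2
eef_pos: [0.5907, 0.1593, 0.2754]
tool_rot: [-0.0, 0.834, 0.551, -0.001]
ft_force: [-0.1, 0.9, -1.0]
finger_gap: 0.0281
grip_force: 59.6
```

Run:
```python
from h import *
c=cam('wrist');save('w7',c);t=cam('scene');save('s7',t);o=r.get_obs();print(o['eef_pos'],o['ft_force'])
p=o['eef_pos']+rot(o['tool_rot'])@[-.0018,.0026,.1754];print('tip',p,proj(c,p),proj(t,p))
for k in(c,t):print('slot -11',proj(k,[.59265,.1555,.0855]),'ends',proj(k,[.5946,.2024,.0855]),proj(k,[.5916,.1305,.0855]))
q=proj(c,p).round().astype(int);a=c['pixels'][q[1]-90:q[1]+60,q[0]-75:q[0]+75]
q2=proj(t,p).round().astype(int);b=t['pixels'][q2[1]-40:q2[1]+40,q2[0]-40:q2[0]+40];print(q-[75,90],q2-40)
cv2.imwrite('pics/crop7.png',np.hstack([cv2.resize(k,(400,400),interpolation=cv2.INTER_CUBIC) for k in(a,b)]))
```

```text
[0.5914444  0.1593631  0.27705645] [ 0.02859687  0.34524828 -0.96200531]
tip [0.59331643 0.15668293 0.10165841] [324.2488612  216.72241131] [289.72750581 245.59295064]
slot -11 [323.91979503 213.72127699] ends [304.60474731 163.64696726] [333.57966847 238.78402635]
slot -11 [289.84365047 250.43788134] ends [282.71119194 245.47498656] [293.78081329 253.18035669]
[249 127] [250 206]
```

View pics/crop7.png

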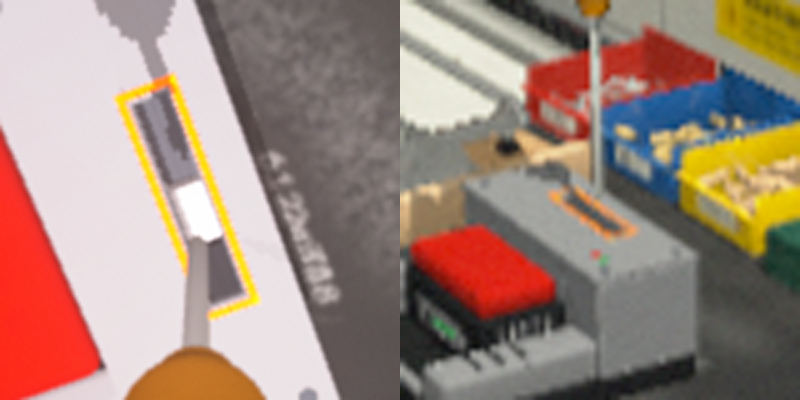

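The tip is over the slot on its midline, above the tab's near edge as planned. In the crop the tip is at (200,238), full pixel (324,216), which agrees with the prediction. Going down through the slot, stopping short of the row.

Request:
jog_arm(
  deltas=[
    {"x":-0.02,"y":0,"z":0.15,"roll":0,"jaw":20},
    {"x":-0.02,"y":0,"z":0.3,"roll":0,"jaw":20},
    {"x":-0.02,"y":0,"z":0.45,"roll":0,"jaw":20},
    {"x":-0.02,"y":0,"z":0.6,"roll":0,"jaw":20},
    {"x":-0.02,"y":0,"z":0.7,"roll":0,"jaw":20},
    {"x":-0.02,"y":0,"z":0.7,"roll":0,"jaw":20},
    {"x":-0.02,"y":0,"z":0.7,"roll":0,"jaw":20},
  ],
)

```text
t: 8.0
eef_pos: [0.5908, 0.1587, 0.2413]
tool_rot: [-0.0, 0.834, 0.551, -0.0]
ft_force: [-0.1, -0.6, -0.3]
finger_gap: 0.0285
grip_force: 59.6
```

No side force, and the tip is about 8 mm above the row. Now slow feeling.

Request:
jog_arm(
  deltas=[
    {"x":0,"y":0,"z":0.04,"roll":0,"jaw":20},
    {"x":0,"y":0,"z":0.08,"roll":0,"jaw":20},
    {"x":0,"y":0,"z":0.11,"roll":0,"jaw":20},
    {"x":0,"y":0,"z":0.13,"roll":0,"jaw":20},
    {"x":0,"y":0,"z":0.15,"roll":0,"jaw":20},
    {"x":0,"y":0,"z":0.15,"roll":0,"jaw":20},
  ],
)

```text
t: 8.6
eef_pos: [0.5909, 0.1588, 0.2346]
tool_rot: [0.0, 0.834, 0.551, 0.0]
ft_force: [-0.5, -0.3, 3.1]
finger_gap: 0.0283
grip_force: 59.8
```

Request:
jog_arm(
  deltas=[
    {"x":0,"y":0,"z":0.02,"roll":0,"jaw":20},
    {"x":0,"y":0,"z":0.02,"roll":0,"jaw":20},
    {"x":0,"y":0,"z":0.04,"roll":0,"jaw":20},
    {"x":0,"y":0,"z":0.04,"roll":0,"jaw":20},
  ],
)

```text
t: 9.0
eef_pos: [0.5911, 0.1589, 0.2335]
tool_rot: [0.0, 0.834, 0.551, 0.001]
ft_force: [-1.3, 0.5, 8.5]
finger_gap: 0.0283
grip_force: 60.2
```

Request:
jog_arm(
  deltas=[
    {"x":0,"y":0,"z":0.02,"roll":0,"jaw":20},
    {"x":0,"y":0,"z":0.02,"roll":0,"jaw":20},
    {"x":0,"y":0,"z":0.02,"roll":0,"jaw":20},
  ],
)

```text
t: 9.3
eef_pos: [0.5911, 0.1589, 0.2325]
tool_rot: [0.0, 0.834, 0.551, 0.001]
ft_force: [-1.5, 0.4, 8.6]
finger_gap: 0.0285
grip_force: 60.3
```

The force stays at 8.6 N while the blade goes down 1 mm, so it gives and this is the tab. Pressing on in small steps.

Request:
jog_arm(
  deltas=[
    {"x":0,"y":0,"z":0.03,"roll":0,"jaw":20},
    {"x":0,"y":0,"z":0.05,"roll":0,"jaw":20},
    {"x":0,"y":0,"z":0.05,"roll":0,"jaw":20},
  ],
)

```text
t: 9.6
eef_pos: [0.5911, 0.1589, 0.23]
tool_rot: [0.0, 0.834, 0.551, 0.001]
ft_force: [-2.7, 0.7, 7.8]
finger_gap: 0.0283
grip_force: 60.2
```

Request:
jog_arm(
  deltas=[
    {"x":0,"y":0,"z":0.03,"roll":0,"jaw":20},
    {"x":0,"y":0,"z":0.06,"roll":0,"jaw":20},
    {"x":0,"y":0,"z":0.06,"roll":0,"jaw":20},
  ],
)

```text
t: 9.9
eef_pos: [0.591, 0.1588, 0.2263]
tool_rot: [0.0, 0.834, 0.551, 0.001]
ft_force: [-0.6, 0.2, 4.8]
finger_gap: 0.0286
grip_force: 60.0
```

Pushed about 8 mm with a slight force drop. Before going on I check by numbers whether the driver slipped or tilted in the grip, and whether the pack moved.

```bash
cat > chk.py <<'E'
from h import *
import sys
n=sys.argv[1]
c=cam('wrist');save('w'+n,c);s=cam('scene');save('s'+n,s);t=cam('top');save('t'+n,t)
def handle(im):
    h=cv2.cvtColor(im,cv2.COLOR_BGR2HSV);m=cv2.inRange(h,(5,180,60),(28,255,255));m[:225]=0;m[:,:240]=0;m[:,420:]=0
    n_,l,st,_=cv2.connectedComponentsWithStats(m);i=1+np.argmax(st[1:,4]);ys,xs=np.where(l==i)
    return ys.min(),[xs[ys==y].mean().round(1) for y in(260,280,300)],[int((ys==y).sum()) for y in(260,280,300)]
for k in('w4','w7','w'+n):print(k,handle(load(k)['pixels']))
for k in('s0','t0','s'+n,'t'+n):
    k={'s0':'scene0','t0':'top0'}.get(k,k);im=load(k)['pixels'];h=cv2.cvtColor(im,cv2.COLOR_BGR2HSV)
    m=cv2.inRange(h,(0,180,80),(4,255,255))|cv2.inRange(h,(176,180,80),(180,255,255))
    m[:200]=0;m[320:]=0;m[:,:200]=0;m[:,320:]=0
    n_,l,st,ce=cv2.connectedComponentsWithStats(m);i=1+np.argmax(st[1:,4]);print(k,st[i],ce[i].round(1))
E
python3 chk.py 8
```

```text
w4 (np.int64(258), [np.float64(322.5), np.float64(321.5), np.float64(321.0)], [18, 56, 61])
w7 (np.int64(258), [np.float64(322.0), np.float64(321.5), np.float64(321.5)], [15, 54, 60])
w8 (np.int64(258), [np.float64(327.3), np.float64(321.5), np.float64(321.5)], [21, 54, 60])
scene0 [252 253  12  15  85] [257.7 258.3]
top0 [246 262  42  23 856] [267. 273.]
s8 [246 253  28  18 328] [259.6 261.7]
t8 [246 274  13  22 267] [252.1 285. ]
```

No slip. In the top view the pack's red top has moved about 12 px (30 mm) forward, so it seems freed. I press 2 mm more to make sure and measure again.

Request:
jog_arm(
  deltas=[
    {"x":0,"y":0,"z":0.02,"roll":0,"jaw":20},
    {"x":0,"y":0,"z":0.04,"roll":0,"jaw":20},
    {"x":0,"y":0,"z":0.04,"roll":0,"jaw":20},
    {"x":0,"y":0,"z":0.04,"roll":0,"jaw":20},
  ],
)

```text
t: 10.45
eef_pos: [0.5911, 0.1588, 0.2242]
tool_rot: [0.0, 0.834, 0.551, 0.001]
ft_force: [-0.9, 0.4, 5.2]
finger_gap: 0.0286
grip_force: 60.1
```

```bash
python3 chk.py 9 | tail -2
```

```text
s9 [243 254  28  18 325] [256.3 262.5]
t9 [245 275  14  23 270] [252.1 286.2]
```

The pack is out by about 32–34 mm. Withdrawing the blade straight up.

Request:
jog_arm(
  deltas=[
    {"x":0,"y":0,"z":-0.1,"roll":0,"jaw":20},
    {"x":0,"y":0,"z":-0.3,"roll":0,"jaw":20},
    {"x":0,"y":0,"z":-0.6,"roll":0,"jaw":20},
    {"x":0,"y":0,"z":-1,"roll":0,"jaw":20},
    {"x":0,"y":0,"z":-1.4,"roll":0,"jaw":20},
    {"x":0,"y":0,"z":-1.8,"roll":0,"jaw":20},
    {"x":0,"y":0,"z":-1.8,"roll":0,"jaw":20},
  ],
)

```text
t: 11.3
eef_pos: [0.592, 0.1588, 0.3164]
tool_rot: [0.001, 0.834, 0.551, 0.002]
ft_force: [0.9, 0.8, -0.5]
finger_gap: 0.0287
grip_force: 59.6
```

Request:
jog_arm(
  deltas=[
    {"x":-1,"y":0.1,"z":0,"roll":0,"jaw":20},
    {"x":-2,"y":0.2,"z":0,"roll":0,"jaw":20},
    {"x":-3,"y":0.3,"z":0,"roll":0,"jaw":20},
    {"x":-4,"y":0.4,"z":0,"roll":0,"jaw":20},
    {"x":-5,"y":0.5,"z":0,"roll":0,"jaw":20},
    {"x":-6,"y":0.6,"z":0,"roll":0,"jaw":20},
    {"x":-7,"y":0.7,"z":0,"roll":0,"jaw":20},
    {"x":-7.6,"y":0.7,"z":0,"roll":0,"jaw":20},
    {"x":-7.6,"y":0.7,"z":0,"roll":0,"jaw":20},
    {"x":-7.6,"y":0.7,"z":0,"roll":0,"jaw":20},
    {"x":-7.6,"y":0.7,"z":0,"roll":0,"jaw":20},
    {"x":-7.6,"y":0.7,"z":0,"roll":0,"jaw":20},
    {"x":-7.6,"y":0.7,"z":0,"roll":0,"jaw":20},
  ],
)

```text
t: 12.6
eef_pos: [0.4742, -0.2034, 0.3132]
tool_rot: [-0.0, 0.834, 0.552, 0.0]
ft_force: [0.1, 0.7, -0.8]
finger_gap: 0.0285
grip_force: 59.6
```

```bash
python3 chk.py 10
python3 - <<'E'
from h import *
o=r.get_obs();M=rot(o['tool_rot']);print(o['eef_pos'],M.round(3).tolist(),o['ft_force'])
a=load('w10');s=load('s10')
# blade tip by template from w4/s4
for n,m,p in(('w4','w10',(323,217)),('s4','s10',None)):
    if p is None:continue
    A=load(n)['pixels'];B=load(m)['pixels'];T=A[p[1]-2:p[1]+30,p[0]-10:p[0]+11]
    S=B[p[1]-22:p[1]+50,p[0]-30:p[0]+31];q=cv2.matchTemplate(S,T,cv2.TM_CCOEFF_NORMED);print(cv2.minMaxLoc(q)[1::2],'expect (20,20)')
for q in([.4612,-.1909,.07],[.4762,-.2168,.07],[.4912,-.2428,.07]):print('bore px',proj(a,q))
tip=o['eef_pos']+M@[-.0018,.0026,.1754];print('tip',tip,proj(a,tip),proj(s,tip))
d=np.array([.4762,-.2168,.07])-tip;print('delta tool units to bore',M.T@d/.05)
u=proj(s,tip).round().astype(int);print(u)
b=s['pixels'][u[1]-40:u[1]+40,u[0]-40:u[0]+40];w=a['pixels'][140:290,250:400]
t=load('t10')['pixels'][220:310,225:315]
cv2.imwrite('pics/crop10.png',np.hstack([cv2.resize(k,(266,266),interpolation=cv2.INTER_CUBIC) for k in(w,b,t)]))
E
```

```text
w4 (np.int64(258), [np.float64(322.5), np.float64(321.5), np.float64(321.0)], [18, 56, 61])
w7 (np.int64(258), [np.float64(322.0), np.float64(321.5), np.float64(321.5)], [15, 54, 60])
w10 (np.int64(258), [np.float64(322.0), np.float64(321.5), np.float64(321.5)], [19, 56, 62])
scene0 [252 253  12  15  85] [257.7 258.3]
top0 [246 262  42  23 856] [267. 273.]
s10 [243 254  28  18 321] [256.4 262.7]
t10 [246 276  41  23 857] [266.2 286.9]
[ 0.47410618 -0.20387429  0.31335956] [[0.391, 0.92, 0.0], [0.92, -0.391, -0.0], [0.0, 0.0, -1.0]] [-1.16109547 -0.21545479 -0.97947694]
(0.9700007438659668, (20, 27)) expect (20,20)
bore px [303.20845849 192.68869575]
bore px [326.68314008 209.9973304 ]
bore px [349.53360226 226.89518368]
tip [ 0.47581371 -0.20655312  0.13795982] [322.94832652 217.56334264] [327.11748041 291.1957472 ]
delta tool units to bore [-0.18560146  0.08713588  1.35920327]
[327 291]
```

View pics/crop10.png

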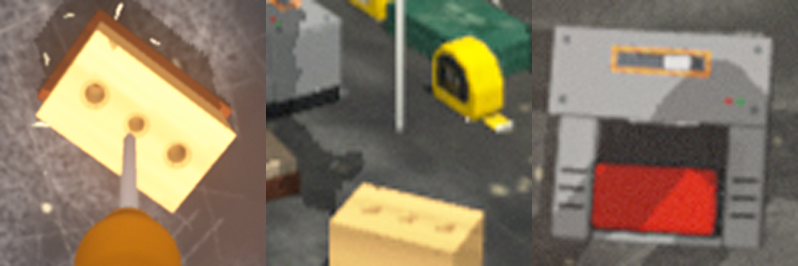

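The pack is out against the front lip: its red top moved 14 px, about 34 mm. The tip is at wrist pixel (323,216) and the middle bore at (327,210), both as computed. Now over the middle bore and down to just above its mouth.

Request:
jog_arm(
  deltas=[
    {"x":-0.19,"y":0.09,"z":0,"roll":0,"jaw":20},
    {"x":-0.19,"y":0.09,"z":0.4,"roll":0,"jaw":20},
    {"x":-0.19,"y":0.09,"z":0.8,"roll":0,"jaw":20},
    {"x":-0.19,"y":0.09,"z":1.15,"roll":0,"jaw":20},
    {"x":-0.19,"y":0.09,"z":1.15,"roll":0,"jaw":20},
    {"x":-0.19,"y":0.09,"z":1.15,"roll":0,"jaw":20},
  ],
)

```text
t: 13.35
eef_pos: [0.4743, -0.2156, 0.2561]
tool_rot: [-0.0, 0.834, 0.551, -0.0]
ft_force: [-0.0, 0.8, -0.6]
finger_gap: 0.0287
grip_force: 59.6
```

Run:
```python
from h import *
o=r.get_obs();M=rot(o['tool_rot']);tip=o['eef_pos']+M@[-.0018,.0026,.1754]
print(tip,o['ft_force'],M.T@(np.array([.4762,-.2168,.07])-tip)/.05)
# independent check: blade pixel rows in wrist view
c=cam('wrist');save('w11',c);s=cam('scene');save('s11',s);p=proj(c,tip);q=proj(s,tip);print(p,q)
g=cv2.cvtColor(c['pixels'],cv2.COLOR_BGR2HSV)[...,1]
for v in range(int(p[1])-8,int(p[1])+30,3):
    x=np.where(g[v,300:345]<70)[0]+300;print(v,x.min() if len(x) else None,x.max() if len(x) else None,end=' | ')
g=cv2.cvtColor(s['pixels'],cv2.COLOR_BGR2HSV)[...,1]
print()
for v in range(int(q[1])-16,int(q[1])+8,2):
    x=s['pixels'][v,int(q[0])-5:int(q[0])+8].sum(1);print(v,int(q[0])-5+x.argmax(),x.max(),x.min(),end=' | ')
```

```text
[ 0.47600539 -0.21827746  0.08067797] [-0.00843308  0.83555981 -0.55920088] [ 0.02872242 -0.00799434  0.21355803]
[322.82565956 216.9581033 ] [329.71736912 313.475105  ]
208 344 344 | 211 None None | 214 None None | 217 None None | 220 301 324 | 223 321 324 | 226 320 325 | 229 320 325 | 232 320 325 | 235 320 325 | 238 319 325 | 241 319 325 | 244 300 337 | 
297 330 581 207 | 299 330 567 205 | 301 330 564 218 | 303 330 552 241 | 305 330 552 263 | 307 330 543 277 | 309 325 632 275 | 311 328 645 442 | 313 334 641 422 | 315 324 614 428 | 317 325 623 495 | 319 331 627 616 |
```

Aligned within about 1.5 mm. Entering the bore.

Request:
jog_arm(
  deltas=[
    {"x":0.03,"y":0,"z":0.1,"roll":0,"jaw":20},
    {"x":0.03,"y":0,"z":0.2,"roll":0,"jaw":20},
    {"x":0.03,"y":0,"z":0.28,"roll":0,"jaw":20},
    {"x":0.03,"y":0,"z":0.36,"roll":0,"jaw":20},
    {"x":0.03,"y":0,"z":0.42,"roll":0,"jaw":20},
    {"x":0.03,"y":0,"z":0.42,"roll":0,"jaw":20},
  ],
)

```text
t: 14.05
eef_pos: [0.4746, -0.2135, 0.2342]
tool_rot: [-0.001, 0.834, 0.551, -0.0]
ft_force: [-0.1, 0.2, -0.8]
finger_gap: 0.0288
grip_force: 59.6
```

Request:
jog_arm(
  deltas=[
    {"x":0,"y":0,"z":0.1,"roll":0,"jaw":20},
    {"x":0,"y":0,"z":0.2,"roll":0,"jaw":20},
    {"x":0,"y":0,"z":0.3,"roll":0,"jaw":20},
    {"x":0,"y":0,"z":0.3,"roll":0,"jaw":20},
  ],
)

```text
t: 14.45
eef_pos: [0.4744, -0.2134, 0.2188]
tool_rot: [-0.001, 0.834, 0.551, -0.0]
ft_force: [-0.5, -0.3, -1.3]
finger_gap: 0.0289
grip_force: 59.6
```

It's in the bore with no force. Continuing down.

Request:
jog_arm(
  deltas=[
    {"x":0,"y":0,"z":0.15,"roll":0,"jaw":20},
    {"x":0,"y":0,"z":0.3,"roll":0,"jaw":20},
    {"x":0,"y":0,"z":0.45,"roll":0,"jaw":20},
    {"x":0,"y":0,"z":0.58,"roll":0,"jaw":20},
    {"x":0,"y":0,"z":0.66,"roll":0,"jaw":20},
    {"x":0,"y":0,"z":0.66,"roll":0,"jaw":20},
    {"x":0,"y":0,"z":0.66,"roll":0,"jaw":20},
  ],
)

```text
t: 15.15
eef_pos: [0.4749, -0.2138, 0.1869]
tool_rot: [0.0, 0.834, 0.551, 0.0]
ft_force: [-0.5, -0.8, -0.9]
finger_gap: 0.0284
grip_force: 59.6
```

Request:
jog_arm(
  deltas=[
    {"x":0,"y":0,"z":0.03,"roll":0,"jaw":20},
    {"x":0,"y":0,"z":0.05,"roll":0,"jaw":20},
    {"x":0,"y":0,"z":0.05,"roll":0,"jaw":20},
  ],
)

```text
t: 15.45
eef_pos: [0.4748, -0.2137, 0.1843]
tool_rot: [0.0, 0.834, 0.551, 0.0]
ft_force: [1.3, -0.6, -1.2]
finger_gap: 0.0287
grip_force: 59.6
```

Request:
jog_arm(
  deltas=[
    {"x":0,"y":0,"z":0.03,"roll":0,"jaw":20},
    {"x":0,"y":0,"z":0.05,"roll":0,"jaw":20},
    {"x":0,"y":0,"z":0.05,"roll":0,"jaw":20},
  ],
)

```text
t: 15.75
eef_pos: [0.4751, -0.2139, 0.1825]
tool_rot: [0.001, 0.834, 0.551, 0.0]
ft_force: [-0.9, 0.7, 4.1]
finger_gap: 0.0285
grip_force: 59.9
```

The tip is on the bottom at 4 N, at the same height as when it was grasped. Opening gradually, then rising.

Request:
jog_arm(
  deltas=[
    {"x":0,"y":0,"z":0,"roll":0,"jaw":34},
    {"x":0,"y":0,"z":0,"roll":0,"jaw":38},
    {"x":0,"y":0,"z":0,"roll":0,"jaw":44},
    {"x":0,"y":0,"z":0,"roll":0,"jaw":55},
    {"x":0,"y":0,"z":0,"roll":0,"jaw":85},
    {"x":0,"y":0,"z":0,"roll":0,"jaw":85},
    {"x":0,"y":0,"z":0,"roll":0,"jaw":85},
    {"x":0,"y":0,"z":0,"roll":0,"jaw":85},
    {"x":0,"y":0,"z":0,"roll":0,"jaw":85},
  ],
)

```text
t: 16.65
eef_pos: [0.4748, -0.2137, 0.1818]
tool_rot: [-0.0, 0.834, 0.551, -0.0]
ft_force: [-0.6, 0.2, -0.9]
finger_gap: 0.0848
grip_force: 0.0
```

Request:
jog_arm(
  deltas=[
    {"x":0,"y":0,"z":-0.3,"roll":0,"jaw":85},
    {"x":0,"y":0,"z":-0.8,"roll":0,"jaw":85},
    {"x":0,"y":0,"z":-1.5,"roll":0,"jaw":85},
    {"x":0,"y":0,"z":-2.3,"roll":0,"jaw":85},
    {"x":0,"y":0,"z":-3.2,"roll":0,"jaw":85},
    {"x":-1.5,"y":0,"z":-3.4,"roll":0,"jaw":85},
    {"x":-2,"y":0,"z":-3.4,"roll":0,"jaw":85},
    {"x":-2,"y":0,"z":-3.4,"roll":0,"jaw":85},
    {"x":-2,"y":0,"z":-3.4,"roll":0,"jaw":85},
  ],
)

```text
t: 17.55
eef_pos: [0.435, -0.3066, 0.3515]
tool_rot: [-0.0, 0.835, 0.55, 0.0]
ft_force: [-0.2, 0.9, -0.2]
finger_gap: 0.0851
grip_force: 0.0
```

Run:
```python
from h import *
o=r.get_obs();print(o['t'],o['eef_pos'],o['ft_force'],o['finger_gap'])
for n in('wrist','scene','top'):save(n[0]+'20',cam(n))
def orange(im,roi):
    y0,y1,x0,x1=roi;h=cv2.cvtColor(im[y0:y1,x0:x1],cv2.COLOR_BGR2HSV);m=cv2.inRange(h,(8,200,90),(20,255,255))
    n_,l,st,ce=cv2.connectedComponentsWithStats(m);i=1+np.argmax(st[1:,4]);return st[i],ce[i]+[x0,y0]
t0,t1=load('top0')['pixels'],load('t20')['pixels']
print('handle top',orange(t0,(270,310,420,455)),orange(t1,(270,310,420,455)))
print('handle scene',orange(load('scene0')['pixels'],(240,310,315,345)),orange(load('s20')['pixels'],(240,310,315,345)))
d=cv2.absdiff(t0,t1).max(2)
for nm,(y0,y1,x0,x1) in dict(tape=(188,215,318,362),sand=(278,325,320,354),glue=(130,170,325,358),oA=(200,255,430,490),oB=(290,345,145,200),dock=(225,262,228,308)).items(): 
    A,B=[cv2.cvtColor(k,cv2.COLOR_BGR2GRAY) for k in(t0,t1)]
    q=cv2.matchTemplate(B[y0-6:y1+6,x0-6:x1+6],A[y0:y1,x0:x1],cv2.TM_CCOEFF_NORMED);print(nm,cv2.minMaxLoc(q)[1],cv2.minMaxLoc(q)[3],'(6,6)=still')
h=cv2.cvtColor(t1,cv2.COLOR_BGR2HSV);m=cv2.inRange(h,(0,180,80),(4,255,255))|cv2.inRange(h,(176,180,80),(180,255,255));ys,xs=np.where(m[250:310,235:300]);print('red rows',ys.min()+250,ys.max()+250)
```

```text
17.55 [ 0.43500407 -0.30655842  0.351494  ] [-0.16922016  0.92571091 -0.24167486] 0.08510422140407421
handle top (array([ 7, 16, 14, 13, 62], dtype=int32), array([433.5483871 , 292.27419355])) (array([  6,  20,  18,  13, 131], dtype=int32), array([434.73282443, 295.71755725]))
handle scene (array([  9,  16,  12,  40, 379], dtype=int32), array([329.15039578, 276.42744063])) (array([  5,  16,  13,  41, 393], dtype=int32), array([326.18320611, 275.86768448]))
tape 0.997850239276886 (6, 6) (6,6)=still
sand 0.8481932282447815 (6, 6) (6,6)=still
glue 0.9949771165847778 (6, 6) (6,6)=still
oA 0.9951445460319519 (6, 6) (6,6)=still
oB 0.9873822331428528 (6, 6) (6,6)=still
dock 0.9723054766654968 (6, 6) (6,6)=still
red rows 276 298
```

The driver stands in the middle bore at its original height, the pack is still out and every bystander is unmoved. Handing in.

```bash
python3 -c "
from workcell import close_job
print(close_job())"
```

```text
the job is handed in; nothing more can be done
None
```

The job is handed in at about 17.6 s: the pack is sprung out about 34 mm, to the front lip, the screwdriver is back in the stand's middle bore and released, and the camera check shows nothing else on the bench moved.

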